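# Complete the coffee caddy with one of each

## Robot

A 6-joint arm with a two-finger parallel gripper is mounted at the origin on the work surface. World frame = base frame: x ahead of the robot, y to its left, z up, the work surface at z = 0. Lengths are in mm, angles in degrees, forces in N, time in s.
With the tool pointing down it reaches from about 325 to 1000 mm from the base axis. Payload 5.1 kg.
Tool frame: the origin (TCP) lies midway between the tips of the shut fingers; the grasp point (between the pads) lies 19 mm behind it; y points along the fingers, x is the direction in which the jaws open and shut, and the axes are right-handed (so a half turn about y gives the same grasp; the last joint's range is limited). The gripper opens to 85 mm and grips with 20 to 120 N. Pads are 22 mm wide; open, the fingers measure 114 mm over their backs; the gripper's body (76 mm by 85 mm) begins 54 mm behind the grasp point. The pads swing forward as they close: fully open they stand 13 mm farther back than shut.
Start: joints at [-80.191, 7.093, 94.555, -0, 78.352, -4.733], TCP at [163.172, -629.174, 231.322] pointing down, gripper open.
Joint ranges: [-149.61, 149.61], [-58.7, 133.49], [1.44, 155.28], [-77.14, 257.14], [18.33, 153.61], [-166.67, 166.67]. Speed limits (degrees/s): [147.25, 147.25, 180, 180, 180, 180].

## Interface

Orientations are given as a 3x3 rotation matrix whose columns are the frame's x, y, z axes.
In Python, from plant import robot, cams, job gives the robot as it stands. The module is installed in compiled form; this text tells all that it offers.
- The arm moves only by the tool apply_moves, never from a script. Its arguments are lists of equal length, an entry for each row: "fingers": the finger opening in mm, from 0 to 85.4; "linear": the shift along the tool's x, y, z in mm, a list of three; "delta_rot": the turn, a rotation vector about the tool's x, y, z in degrees, a list of three. A call has 1 to 8 rows; each row shifts and turns the pose as measured when the row begins, along the tool's axes as they then stand; what a row does not reach is not made up. A row lasts 1/10 s, in which the tool goes at most 50 mm and 8.59 degrees, less where a joint would pass 70% of its speed; a pose out of reach is approached as far as the arm can. A call with a gripper value outside its range is refused whole. The fingers move at their own pace and stop on an object; "squeeze" is the grip in N (left out, the last holds). Time passes only in rows, so rows that do not move let the fingers close. It gives the time, the measured TCP pose, the force and the opening at its end, in the units of the state.
- robot.get_obs(): the state, without advancing time (a new reading comes with each control period).
- cams.read_camera(name): name is "scene" or "top"; returns a dict with "image" (384x512x3 uint8, blue, green, red), "intrinsics" (3x3 intrinsics, pixels), "k1" (the pictures are not rectified: a ray, as slopes to the right and down, at radius r is drawn at 1 + k1 r^2 times it, then the intrinsics apply), "R" (3x3) and "t" (3): a world point X has camera coordinates R X + t. Camera axes: x right, y down, z forward; pixel columns grow to the right and rows downward; lengths in mm; the calibration is good to about 2 mm. A picture is of the moment at which its call begins. There is no depth.
- job.close_job(): hands the job in, once; it reports no verdict.
Trained networks look in a picture, given as the dict that the camera call returned (one of the last four; its "shot" number tells which), for a name from the list of things; names that differ only in an ending like _2 or _b are one class to them, and where a whole thing is asked for, a point or a joint stands for the part that bears it (a point fixed in the world has none). Each returns a list of dicts, best first, with "score" (0 to 1); they miss things now and then, are a little off and sometimes report something else, mostly with a low value. They report only what shows in the picture. A call takes as long as a camera call.
- cams.search_frame(target, picture): "at" ([x, y, z] in mm, in world coordinates, good to about 4 mm: the middle of the surface that is visible of it).
- cams.place_of(target, picture): "at" ([x, y, z] in mm, in world coordinates, good to about 4 mm: a listed point, or the origin of a listed thing).
The state is a dict: "t": time; "q": joint angles; "joint_velocities": joint speeds; "joint_efforts": joint torques, N m; "eef_pos": TCP position; "orientation": TCP orientation; "ft_force": force on the tool from outside, world axes, zero at the start; "ft_torque": the same for the moment, N m; "opening": finger opening in mm.
Only numpy, scipy, OpenCV 4.12 (cv2) and the standard library are available. Lean on these libraries where they do the work, as an engineer would, in place of code of your own. Each camera call takes 0.05 s, during which the arm holds its last target.

## Task

Complete the wooden coffee caddy so that it holds one of each kind: stand the small steel-capped jar in the large round well, the small teal clip-lid container in the oblong well and the slim steel shaker in the small round well, each upright and right down on the floor of its well, without tipping any of them over. The caddy already has its espresso cup: leave that one where it stands, and leave the second cup, the big jar and the big teal container where they are on the shelf.

Things in the scene. Friction and masses are not known exactly. Their poses are not given: they have to be found in the camera images.
- jar_center (a point): The small jar: clear empty mason jar with a steel screw cap, round, 60 mm in diameter over the glass, 80 mm tall; the cap (the top 16 mm) is 54 mm in diameter. It stands upright on the shelf. The point is at its centre, 40 mm above its foot; z is its upright axis. Turned any way.
- box_center (a point): The small container: teal food container with a clip lid, 52 mm wide (its x axis) by 78 mm long over the white clips on its two short ends (its y axis), 64 mm tall, straight sides, to be gripped across the 52 mm. It stands upright on the shelf, turned any way. The point is at its centre, 32 mm above its foot; z is up.
- shaker_center (a point): The shaker: slim round steel shaker with a dark domed top, 40 mm in diameter, 84 mm tall. It stands upright on the shelf. The point is at its centre, 42 mm above its foot; z is its upright axis.
- well_jar_floor (a point): The large round well of the caddy, 76 mm in diameter, empty at the start. Fixed wooden block 103 mm square, 12 mm thick, one of four lying two by two (centres 104 mm apart) in the caddy; which well is in which quarter changes. The point is the centre of the well's floor, 8 mm below the block's top and 8 mm above the shelf; z is up.
- well_box_floor (a point): The oblong well of the caddy, 68 mm wide (its x axis) by 94 mm long (its y axis), empty at the start. Block, depth and point are as for the large round well.
- well_shaker_floor (a point): The small round well of the caddy, 56 mm in diameter, empty at the start. Block, depth and point are as for the large round well. The caddy is a fixed dark wooden tray 222 mm square with a rim 22 mm high; it stands at a different place and angle each time. All four wells have a thin grey liner.
- caddy_cup_center (a point): The white ceramic espresso cup, 58 mm across the rim and 55 mm tall with one small handle (on its y side, reaching 46 mm from the axis), that already stands in the fourth well of the caddy (round, 64 mm). It stays there. The point is on its axis, half-way up.
- spare_cup_center (a point): A second espresso cup like the one in the caddy, standing loose on the shelf: a duplicate that is left where it is. The point is on its axis, half-way up.
- big_jar_center (a point): The big jar: look-alike of the small jar, clear glass with a steel cap, but 84 mm in diameter and 115 mm tall. It does not belong in the caddy and stays where it is. The point is at its centre, half-way up.
- big_box_center (a point): The big container: look-alike of the small one, teal with a clip lid, but 80 mm by 100 mm and 64 mm tall (x and y axes). It does not belong in the caddy and stays where it is. The point is at its centre, half-way up.

How it is judged:
By the outcome, as a careful person would: the job done as asked, in the order asked, and still so for the second after the job is handed in, with the robot touching nothing.
It also fails if it takes over 90 s, if anything falls off the work surface, if the arm or the gripper's body presses on something with over 40 N, if the wrist force passes 120 N, or if a joint passes its speed limit or range.

## Working session

There is one attempt and no reset: what is moved stays moved. The work goes in short steps, Python scripts to look and compute and a tool call to move; the robot and the scene stay as the last step left them, time stands still between calls to the robot, and variables do not carry over. Pictures are saved under pics/ and viewed, and the job is handed in when it is done.

Besides the shell and the picture viewer there is one more tool, called by a JSON object that holds its "fn" and its "kwargs". apply_moves: Moves the arm, as the interface text tells. Its arguments: {"type":"object","properties":{"fingers":{"type":"array","items":{"type":"number"}},"linear":{"type":"array","items":{"type":"array","items":{"type":"number"}}},"delta_rot":{"type":"array","items":{"type":"array","items":{"type":"number"}}},"squeeze":{"type":"number"}},"required":["fingers","linear","delta_rot"]}

```bash
mkdir -p pics; ls; cat > h.py <<'E'
import numpy as np, cv2
from plant import robot, cams, job
def shot(name,fn=None):
    p=cams.read_camera(name)
    if fn: cv2.imwrite('pics/'+fn,p['image'])
    return p
def proj(p,X):
    X=np.atleast_2d(X); c=X@np.array(p['R']).T+np.array(p['t'])
    s=c[:,:2]/c[:,2:]; r2=(s**2).sum(1,keepdims=True); s=s*(1+p['k1']*r2)
    K=np.array(p['intrinsics']); return s@K[:2,:2].T+K[:2,2]
def ray(p,uv):
    K=np.array(p['intrinsics']); uv=np.atleast_2d(np.float64(uv))
    d=np.linalg.solve(K[:2,:2],(uv-K[:2,2]).T).T; s=d.copy()
    for _ in range(30): s=d/(1+p['k1']*(s**2).sum(1,keepdims=True))
    R=np.array(p['R']); w=np.c_[s,np.ones(len(s))]@R
    return -R.T@np.array(p['t']), w/np.linalg.norm(w,axis=1,keepdims=True)
def atz(p,uv,z):
    c,w=ray(p,uv); return c+w*((z-c[2])/w[:,2])[:,None]
def tri(p1,u1,p2,u2):
    A=np.zeros((3,3));b=np.zeros(3);L=[]
    for p,u in((p1,u1),(p2,u2)):
        c,w=ray(p,u); M=np.eye(3)-np.outer(w[0],w[0]); A+=M;b+=M@c;L.append((M,c))
    X=np.linalg.solve(A,b); return X,[np.linalg.norm(M@(X-c)) for M,c in L]
E
python3 - <<'E'
from h import *
names="jar_center box_center shaker_center well_jar_floor well_box_floor well_shaker_floor caddy_cup_center spare_cup_center big_jar_center big_box_center".split()
import pickle
P={}
for c in("scene","top"):
    p=shot(c,c+'0.png'); P[c]=p; print(c,np.round(-np.array(p['R']).T@p['t']),p['k1'],np.array(p['intrinsics'])[0,0])
    for n in names:
        print(n,[(np.round(d['at']).tolist(),round(d['score'],2)) for d in cams.place_of(n,p)[:3]])
pickle.dump(P,open('P0.pkl','wb'))
o=robot.get_obs(); print(o['t'],o['eef_pos'],np.round(o['orientation'],3),o['opening'])
E
```

```text
pics
scene [948. 354. 780.] -0.006724968750319278 360.3654590951768
jar_center [([532.0, -248.0, 40.0], 0.64)]
box_center []
shaker_center [([480.0, -383.0, 43.0], 0.91)]
well_jar_floor [([498.0, -40.0, 10.0], 0.71)]
well_box_floor [([600.0, 70.0, 2.0], 0.92)]
well_shaker_floor [([497.0, 60.0, 9.0], 0.68)]
caddy_cup_center [([600.0, -35.0, 34.0], 0.55), ([407.0, 275.0, 58.0], 0.23)]
spare_cup_center [([478.0, 380.0, 27.0], 0.83)]
big_jar_center [([405.0, 272.0, 58.0], 0.92)]
big_box_center [([538.0, 260.0, 27.0], 0.84)]
top [ 460.   -5. 1011.] -0.11806325594952886 366.07692284032424
jar_center [([531.0, -247.0, 38.0], 0.57)]
box_center [([400.0, -260.0, 32.0], 0.73), ([535.0, 258.0, 30.0], 0.64)]
shaker_center []
well_jar_floor [([502.0, -42.0, 7.0], 0.93)]
well_box_floor [([601.0, 68.0, 10.0], 0.84)]
well_shaker_floor [([496.0, 62.0, 5.0], 0.88)]
caddy_cup_center [([602.0, -35.0, 36.0], 0.55)]
spare_cup_center [([481.0, 380.0, 29.0], 0.94)]
big_jar_center [([536.0, 258.0, 32.0], 0.64), ([408.0, 266.0, 57.0], 0.6)]
big_box_center [([400.0, -258.0, 33.0], 0.74), ([540.0, 254.0, 33.0], 0.57)]
1.1 [ 163.17594545 -629.17830889  231.32167711] [[ 0.251 -0.     0.968]
 [-0.968 -0.     0.251]
 [ 0.    -1.    -0.   ]] 85.26721929954081
```

View pictures.

View pics/scene0.png

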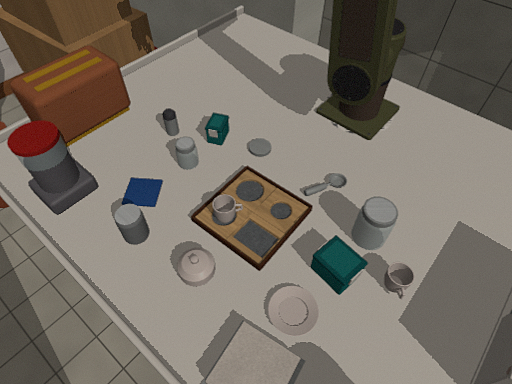

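View pics/top0.png

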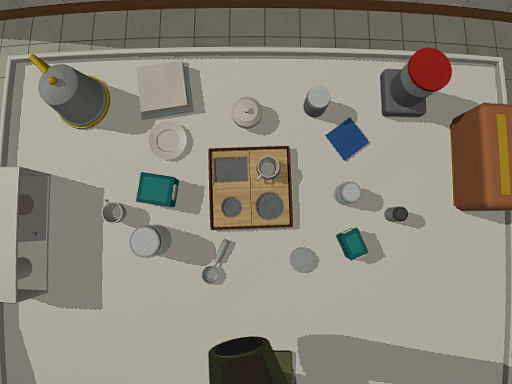

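```bash
python3 - <<'E'
from h import *
a=cv2.imread('pics/top0.png');b=cv2.imread('pics/scene0.png')
def c(im,x,y,w,h,s,fn): cv2.imwrite('pics/'+fn,cv2.resize(im[y:y+h,x:x+w],None,fx=s,fy=s,interpolation=cv2.INTER_CUBIC))
c(a,320,165,100,100,6,'t_obj.png'); c(b,150,95,100,85,7,'s_obj.png')
c(a,200,138,100,100,6,'t_cad.png'); c(b,185,160,133,110,6,'s_cad.png')
E
```

```text
(no output)
```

View pics/t_obj.png

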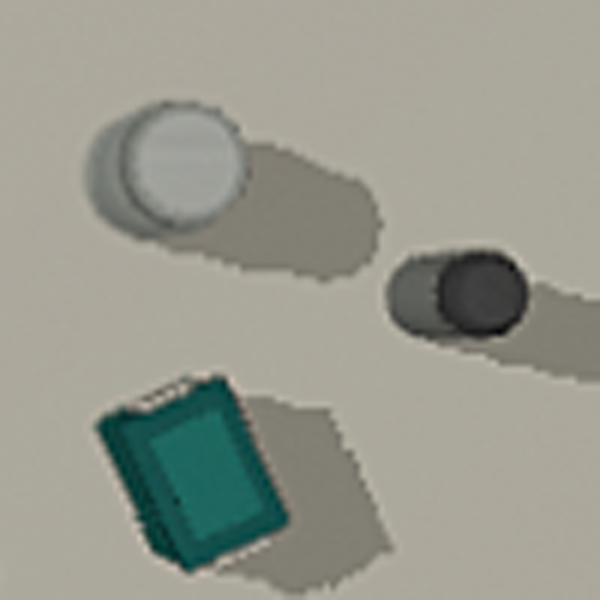

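View pics/s_obj.png

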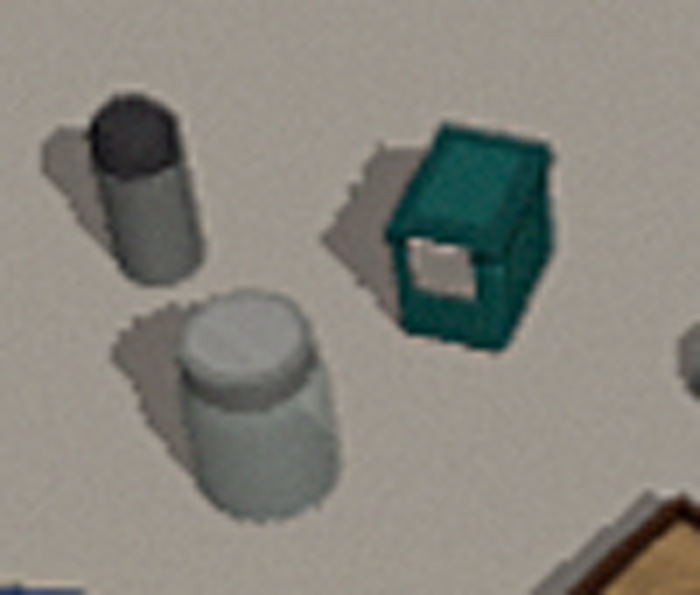

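View pics/t_cad.png

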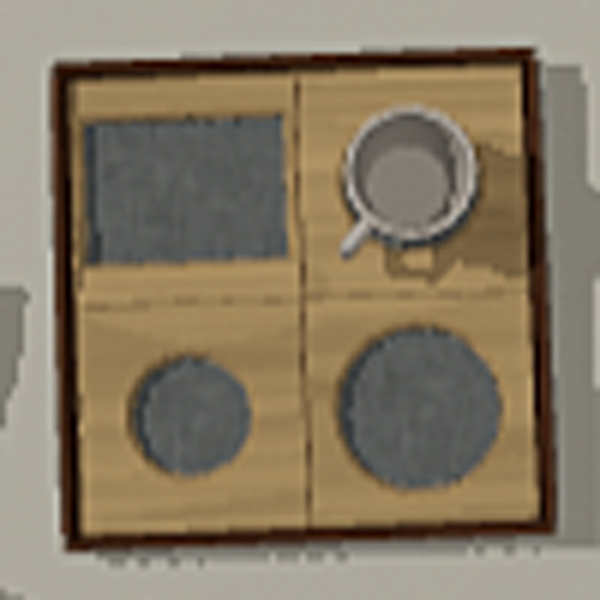

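View pics/s_cad.png

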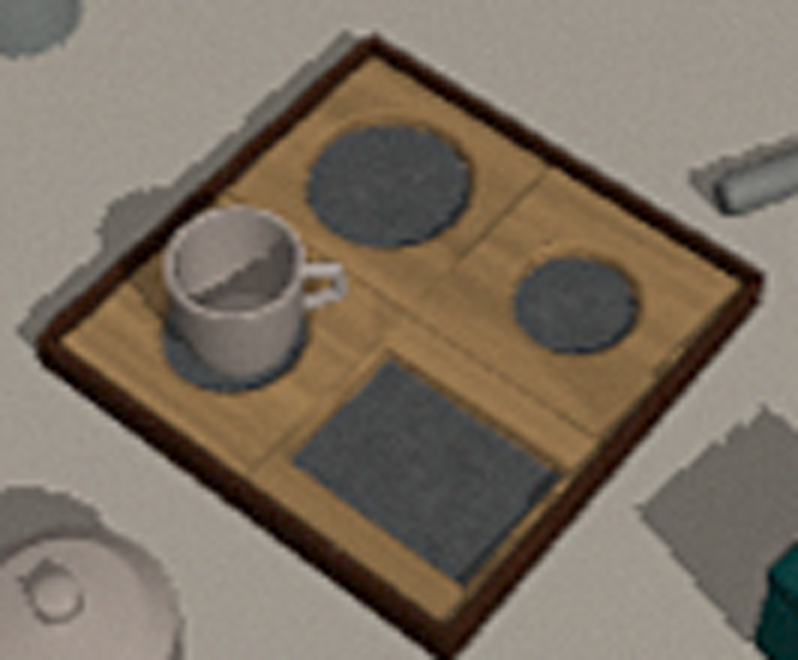

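```bash
cat > m.py <<'E'
from h import *
import pickle
P=pickle.load(open('P0.pkl','rb')); T,S=P['top'],P['scene']
t=lambda x,y:[(x+.5)/6-.5+320,(y+.5)/6-.5+165]
s=lambda x,y:[(x+.5)/7-.5+150,(y+.5)/7-.5+95]
tc=lambda x,y:[(x+.5)/6-.5+200,(y+.5)/6-.5+138]
sc=lambda x,y:[(x+.5)/6-.5+185,(y+.5)/6-.5+160]
for n,a,b in(('jar',t(185,167),s(248,337)),('shk',t(484,293),s(135,135)),('box',t(208,473),s(470,190))):
    X,e=tri(T,a,S,b); print(n,X.round(1),np.round(e,1))
L=atz(T,[t(148,432),t(220,408),t(268,510),t(195,542)],64)
print(L.round(1),L.mean(0)); d=(L[3]-L[0]+L[2]-L[1]); print('long dir',d,np.degrees(np.arctan2(d[1],d[0])))
L=atz(S,[s(445,128),s(550,150),s(490,248),s(390,237)],64)
print(L.round(1),L.mean(0)); d=(L[3]-L[0]+L[2]-L[1]); print('long dir',d,np.degrees(np.arctan2(d[1],d[0])))
ct=[tc(55,64),tc(535,50),tc(553,530),tc(68,548)]
cs=[sc(448,640),sc(42,345),sc(372,38),sc(762,278)]
for a,b in zip(ct,cs): X,e=tri(T,a,S,b); print('corner',X.round(1),np.round(e,1))
for n,p,q in (('top',T,ct),('scene',S,cs)):
    L=atz(p,q,22); print(n,L.round(1).tolist(),L.mean(0).round(1)); d=L[1]-L[0]+L[2]-L[3]; print(np.degrees(np.arctan2(d[1],d[0])))
# liners
for n,p,u in(('top',T,dict(jar=tc(420,405),shk=tc(190,415),box=tc(187,190))),('scene',S,dict(jar=sc(388,185),shk=sc(578,305),box=sc(430,465)))):
    im=p['image'].astype(int); m=((abs(im[:,:,2]-im[:,:,0])<18)&(im.max(2)<120)).astype(np.uint8)
    N,lab,st,cen=cv2.connectedComponentsWithStats(m,connectivity=4)
    for k,v in u.items():
        l=lab[int(round(v[1])),int(round(v[0]))]; print(n,k,l,st[l].tolist(),cen[l].round(2), atz(p,cen[l],8).round(1))
E
python3 m.py
```

```text
jar [ 532.  -247.8   77.9] [0.3 0.3]
shk [ 477.1 -382.1   69.8] [0.6 0.6]
box [ 399.1 -260.6   58.6] [0.8 0.8]
[[ 417.8 -233.5   64. ]
 [ 428.  -265.3   64. ]
 [ 383.7 -286.2   64. ]
 [ 370.2 -253.8   64. ]] [ 399.92809928 -259.6867181    64.        ]
long dir [-91.9437835  -41.18108564   0.        ] -155.87267010990382
[[ 381.6 -291.3   64. ]
 [ 362.  -247.6   64. ]
 [ 422.8 -224.    64. ]
 [ 445.4 -259.6   64. ]] [ 402.93615136 -255.58665549   64.        ]
long dir [124.66604567  55.25766079   0.        ] 23.905098908569414
corner [656.7 126.4  20.6] [0.5 0.5]
corner [664.4 -93.3  14.2] [1.3 1.3]
corner [ 444.8 -100.7   18.4] [0.3 0.3]
corner [436.4 117.9  17.8] [0.1 0.1]
top [[656.7, 125.9, 22.0], [663.7, -93.5, 22.0], [445.1, -100.7, 22.0], [436.6, 117.3, 22.0]] [550.5  12.2  22. ]
-87.96252420081605
scene [[656.9, 127.2, 22.0], [666.6, -87.6, 22.0], [447.0, -98.3, 22.0], [439.2, 119.2, 22.0]] [552.5  15.1  22. ]
-87.67948586462249
top jar 169 [257, 193, 26, 26, 550] [269.46 205.59] [[500.5 -41.    8. ]]
top shk 176 [222, 198, 20, 19, 287] [231.45 206.97] [[496.4  63.2   8. ]]
top box 125 [214, 157, 34, 25, 766] [230.25 169.23] [[600.7  67.3   8. ]]
scene jar 330 [236, 181, 27, 20, 429] [249.25 190.63] [[499.9 -41.7   8. ]]
scene shk 385 [271, 203, 20, 16, 253] [280.48 210.56] [[495.4  62.6   8. ]]
scene box 424 [234, 220, 44, 38, 827] [255.62 238.19] [[600.4  67.7   8. ]]
```

```bash
cat >> h.py <<'E'
def rel(x,y,z,yaw=None):
    o=robot.get_obs(); R=np.array(o['orientation']); d=np.array([x,y,z])-o['eef_pos']
    print('t',round(o['t'],2),'pos',np.round(o['eef_pos'],1),'yaw',round(np.degrees(np.arctan2(R[1,0],R[0,0])),2),'tilt',np.round(R[2],3),'F',np.round(o['ft_force'],1),'open',round(o['opening'],1))
    print('tool-shift',np.round(R.T@d,1),'dist',round(np.linalg.norm(d),1))
    if yaw is not None:
        c,s=np.cos(np.radians(yaw)),np.sin(np.radians(yaw)); Rt=np.array([[c,0,-s],[s,0,c],[0,-1,0]])
        rv=cv2.Rodrigues(R.T@Rt)[0].ravel(); print('rot',np.degrees(rv).round(2),'shift after rot',np.round(Rt.T@d,1))
E
python3 -c "
from h import *
rel(532,-247.5,200,-66)"
```

```text
t 1.1 pos [ 163.2 -629.2  231.3] yaw -75.46 tilt [ 0. -1. -0.] F [-1.8  0.   0.4] open 85.3
tool-shift [-276.8   31.3  452.8] dist 531.7
rot [ 0.   -9.46  0.  ] shift after rot [-198.7   31.3  492.2]
```

{"fn": "apply_moves", "kwargs": {"fingers": [85,85,85,85,85,85,85,85], "linear": [[0,0,0],[0,0,0],[-17,0,42],[-17,0,42],[-17,0,42],[-17,0,42],[-17,0,42],[-17,0,42]], "delta_rot": [[0,-5,0],[0,-4.5,0],[0,0,0],[0,0,0],[0,0,0],[0,0,0],[0,0,0],[0,0,0]], "squeeze": 40}}

```text
t: 1.9
eef_pos: [352.8, -430.2, 231.0]
orientation: [[0.404, 0.0, 0.915], [-0.915, -0.002, 0.404], [0.002, -1.0, -0.001]]
ft_force: [0.0, 0.1, 0.4]
opening: 84.8
```

```bash
python3 -c "
from h import *
rel(532,-247.5,200,-66)"
```

```text
t 1.9 pos [ 352.8 -430.2  231. ] yaw -66.17 tilt [ 0.002 -1.    -0.001] F [0.  0.1 0.4] open 84.8
tool-shift [-94.8  30.7 237.7] dist 257.8
rot [ 0.03 -0.17  0.13] shift after rot [-94.  31. 238.]
```

{"fn": "apply_moves", "kwargs": {"fingers": [85,85,85,85,85,85,85], "linear": [[-16,5,40],[-16,5,40],[-16,5,40],[-16,5,40],[-16,5,40],[-12,5,30],[0,0,0]], "delta_rot": [[0,0,0],[0,0,0],[0,0,0],[0,0,0],[0,0,0],[0,0,0],[0,0,0]]}}

```text
t: 2.6
eef_pos: [535.3, -241.2, 202.0]
orientation: [[0.409, 0.005, 0.912], [-0.912, -0.005, 0.409], [0.007, -1.0, 0.003]]
ft_force: [-0.1, -1.3, -0.7]
opening: 85.0
```

```bash
python3 -c "
from h import *
rel(532,-247.5,27,-66)"
```

```text
t 2.6 pos [ 535.3 -241.2  202. ] yaw -65.84 tilt [ 0.007 -1.     0.003] F [-0.1 -1.3 -0.7] open 85.0
tool-shift [  3.2 175.   -6. ] dist 175.1
rot [-0.14  0.16  0.41] shift after rot [  4.4 175.   -5.6]
```

{"fn": "apply_moves", "kwargs": {"fingers": [85,85,85,85,85], "linear": [[4,0,-5.5],[0,30,0],[0,30,0],[0,25,0],[0,0,0]], "delta_rot": [[-0.1,0.2,0.4],[0,0,0],[0,0,0],[0,0,0],[0,0,0]]}}

```text
t: 3.1
eef_pos: [530.5, -253.0, 117.8]
orientation: [[0.403, 0.004, 0.915], [-0.915, -0.004, 0.403], [0.005, -1.0, 0.002]]
ft_force: [0.3, 0.5, -1.1]
opening: 85.1
```

```bash
python3 -c "
from h import *
shot('scene','s1.png');shot('top','t1.png')
rel(532,-247.5,27,-66)"
```

```text
t 3.2 pos [ 533.  -254.1  122.1] yaw -66.22 tilt [ 0.011 -1.     0.006] F [-0.8 -0.1 -0.2] open 85.4
tool-shift [-7.4 95.   1.1] dist 95.3
rot [-0.34 -0.22  0.61] shift after rot [-6.4 95.1  1.7]
```

View pics/s1.png

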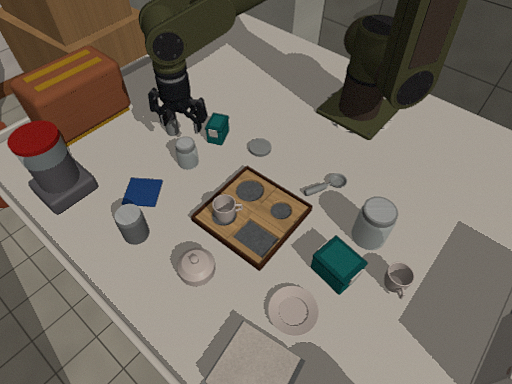

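```bash
python3 -c "
from h import *
p=shot('scene');q=shot('top','t1b.png')
for i in range(3): rel(532,-247.5,27); shot('top')
print(proj(p,[533,-254,122]),proj(q,[533,-254,122]))"
```

```text
t 3.3 pos [ 534.5 -254.1  123.9] yaw -66.18 tilt [ 0.013 -1.     0.008] F [-0.1 -0.6  0.2] open 85.0
tool-shift [-8.4 96.8 -0.4] dist 97.2
t 3.35 pos [ 534.7 -254.   124.1] yaw -66.16 tilt [ 0.014 -1.     0.009] F [-0.  -0.4 -0.3] open 85.1
tool-shift [-8.4 97.  -0.7] dist 97.4
t 3.4 pos [ 534.7 -253.7  124. ] yaw -66.14 tilt [ 0.014 -1.     0.009] F [-0.3  0.3 -0.7] open 84.9
tool-shift [-8.1 96.9 -0.8] dist 97.2
[[180.90145809 129.91045983]] [[357.49507774 190.58057746]]
```

View pics/t1b.png

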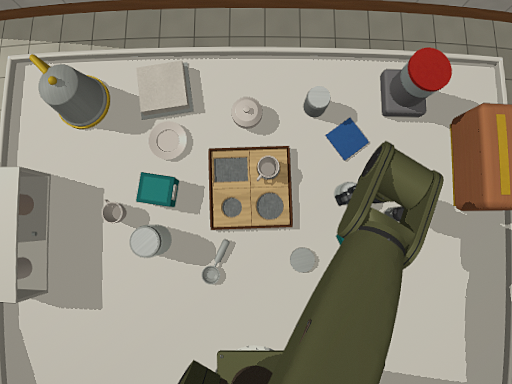

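{"fn": "apply_moves", "kwargs": {"fingers": [85,85,85,85], "linear": [[-8,0,-0.5],[0,0,0],[0,0,0],[0,0,0]], "delta_rot": [[-0.5,0,0.8],[0,0,0],[0,0,0],[0,0,0]]}}

```text
t: 3.85
eef_pos: [531.8, -245.9, 126.1]
orientation: [[0.406, 0.001, 0.914], [-0.914, -0.001, 0.406], [0.001, -1.0, 0.001]]
ft_force: [-0.3, 0.7, -0.0]
opening: 84.7
```

```bash
python3 -c "
from h import *
rel(532,-247.5,27,-66)"
```

```text
t 3.85 pos [ 531.8 -245.9  126.1] yaw -66.08 tilt [ 0.001 -1.     0.001] F [-0.3  0.7 -0. ] open 84.7
tool-shift [ 1.4 99.1 -0.5] dist 99.1
rot [-0.06 -0.08  0.07] shift after rot [ 1.5 99.1 -0.4]
```

{"fn": "apply_moves", "kwargs": {"fingers": [85,85,85,85,85,85,85,85], "linear": [[1.5,16,0],[0,16,0],[0,16,0],[0,16,0],[0,16,0],[0,10,0],[0,0,0],[0,0,0]], "delta_rot": [[0,0,0],[0,0,0],[0,0,0],[0,0,0],[0,0,0],[0,0,0],[0,0,0],[0,0,0]]}}

```text
t: 4.65
eef_pos: [529.0, -245.6, 23.0]
orientation: [[0.405, -0.007, 0.914], [-0.914, 0.004, 0.405], [-0.006, -1.0, -0.004]]
ft_force: [0.3, -0.2, 0.7]
opening: 85.2
```

```bash
python3 -c "
from h import *
rel(532,-247.5,27,-66)"
```

```text
t 4.65 pos [ 529.  -245.6   23. ] yaw -66.08 tilt [-0.006 -1.    -0.004] F [ 0.3 -0.2  0.7] open 85.2
tool-shift [ 3.  -4.1  2. ] dist 5.4
rot [ 0.26 -0.08 -0.36] shift after rot [ 3. -4.  2.]
```

{"fn": "apply_moves", "kwargs": {"fingers": [85,85,85,50,50,50,50,50], "linear": [[3,-4,2],[0,0,0],[0,0,0],[0,0,0],[0,0,0],[0,0,0],[0,0,0],[0,0,0]], "delta_rot": [[0.3,0,-0.3],[0,0,0],[0,0,0],[0,0,0],[0,0,0],[0,0,0],[0,0,0],[0,0,0]], "squeeze": 40}}

```text
t: 5.45
eef_pos: [534.5, -248.9, 31.0]
orientation: [[0.405, 0.006, 0.914], [-0.914, -0.002, 0.405], [0.005, -1.0, 0.005]]
ft_force: [0.4, 0.3, 0.7]
opening: 58.5
```

```bash
python3 -c "
from h import *
rel(532,-247.5,27,-66);shot('scene','s2.png');rel(532,-247.5,27,-66)"
```

```text
t 5.45 pos [ 534.5 -248.9   31. ] yaw -66.08 tilt [ 0.005 -1.     0.005] F [0.4 0.3 0.7] open 58.5
tool-shift [-2.4  4.  -1.7] dist 5.0
rot [-0.29 -0.08  0.26] shift after rot [-2.3  4.  -1.7]
t 5.5 pos [ 534.5 -248.9   31. ] yaw -66.08 tilt [ 0.005 -1.     0.005] F [ 0.   1.1 -0.6] open 58.7
tool-shift [-2.3  4.  -1.8] dist 5.0
rot [-0.29 -0.08  0.26] shift after rot [-2.3  4.  -1.7]
```

{"fn": "apply_moves", "kwargs": {"fingers": [50,50,50,50,50,50,50], "linear": [[0,-5,0],[0,-15,0],[0,-20,0],[0,-20,0],[0,-10,0],[0,0,0],[0,0,0]], "delta_rot": [[0,0,0],[0,0,0],[0,0,0],[0,0,0],[0,0,0],[0,0,0],[0,0,0]]}}

```text
t: 6.2
eef_pos: [533.2, -248.2, 105.7]
orientation: [[0.406, 0.005, 0.914], [-0.914, -0.001, 0.406], [0.003, -1.0, 0.004]]
ft_force: [-0.3, 0.6, -1.1]
opening: 58.3
```

```bash
python3 -c "
from h import *
rel(501.5,-40.5,105,-66);shot('scene','s3.png')"
```

```text
t 6.2 pos [ 533.2 -248.2  105.7] yaw -66.08 tilt [ 0.003 -1.     0.004] F [-0.3  0.6 -1.1] open 58.3
tool-shift [-2.027e+02  2.000e-01  5.530e+01] dist 210.1
rot [-0.22 -0.08  0.18] shift after rot [-202.6    0.7   55.6]
```

View pics/s3.png

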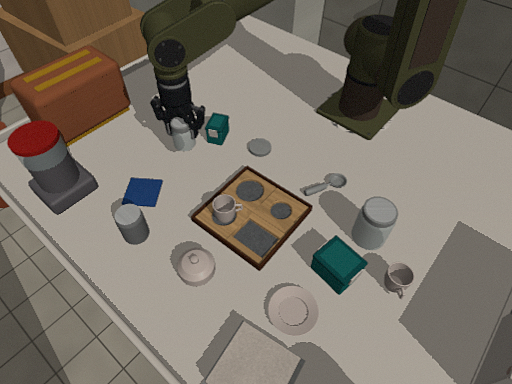

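{"fn": "apply_moves", "kwargs": {"fingers": [50,50,50,50,50,50,50,50], "linear": [[-15,0,4],[-30,0,8],[-37,0,10],[-37,0,10],[-37,0,10],[-25,0,8],[-12,0,4],[0,0,0]], "delta_rot": [[0,0,0],[0,0,0],[0,0,0],[0,0,0],[0,0,0],[0,0,0],[0,0,0],[0,0,0]]}}

```text
t: 7.05
eef_pos: [496.1, -37.5, 97.0]
orientation: [[0.404, -0.009, 0.915], [-0.915, 0.005, 0.404], [-0.008, -1.0, -0.007]]
ft_force: [0.5, -0.0, -2.0]
opening: 58.7
```

```bash
python3 -c "
from h import *
rel(501.5,-40.5,105,-66)"
```

```text
t 7.05 pos [496.1 -37.5  97. ] yaw -66.17 tilt [-0.008 -1.    -0.007] F [ 0.5 -0.  -2. ] open 58.7
tool-shift [ 4.9 -8.1  3.7] dist 10.1
rot [ 0.38 -0.17 -0.48] shift after rot [ 4.9 -8.   3.7]
```

{"fn": "apply_moves", "kwargs": {"fingers": [50,50,50,50], "linear": [[4,-3,3],[0,0,0],[0,0,0],[0,0,0]], "delta_rot": [[0.4,-0.1,-0.5],[0,0,0],[0,0,0],[0,0,0]]}}

```text
t: 7.45
eef_pos: [501.3, -42.8, 99.7]
orientation: [[0.403, 0.001, 0.915], [-0.915, -0.002, 0.403], [0.002, -1.0, 0.0]]
ft_force: [-0.2, -0.3, -0.7]
opening: 58.5
```

```bash
python3 -c "
from h import *
p=shot('scene');q=shot('top')
rel(501.5,-40.5,39,-66)
for n,r in(('s4',p),('t4',q)):
  u=proj(r,[500,-41,60])[0].astype(int)
  cv2.imwrite('pics/'+n+'.png',cv2.resize(r['image'][u[1]-50:u[1]+50,u[0]-60:u[0]+60],None,fx=5,fy=5))"
```

```text
t 7.55 pos [501.2 -42.6  99.7] yaw -66.2 tilt [ 0.002 -1.    -0.   ] F [ 0.2 -0.4 -1.3] open 58.7
tool-shift [-1.9 60.7  1.2] dist 60.7
rot [ 0.01 -0.2   0.1 ] shift after rot [-1.8 60.7  1.2]
```

View pics/s4.png

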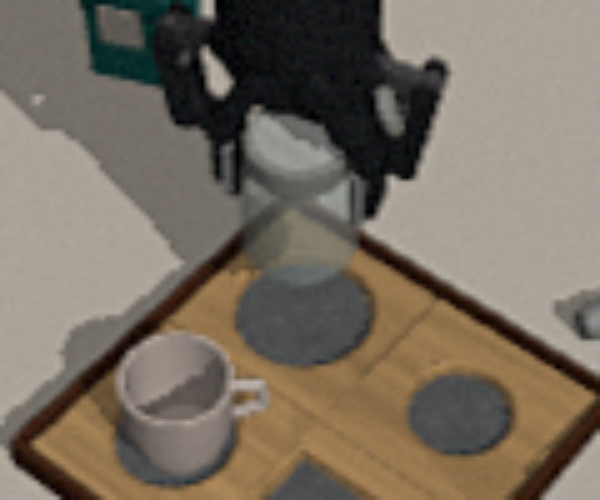

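{"fn": "apply_moves", "kwargs": {"fingers": [50,50,50,50,50,50,50,50], "linear": [[-1.5,12,1],[0,12,0],[0,12,0],[0,8,0],[0,5,0],[0,0,0],[0,0,0],[0,0,0]], "delta_rot": [[0,0,0],[0,0,0],[0,0,0],[0,0,0],[0,0,0],[0,0,0],[0,0,0],[0,0,0]]}}

```text
t: 8.35
eef_pos: [500.2, -41.0, 44.4]
orientation: [[0.403, -0.003, 0.915], [-0.915, -0.001, 0.403], [-0.0, -1.0, -0.003]]
ft_force: [-0.1, -0.6, -2.1]
opening: 58.5
```

```bash
python3 -c "
from h import *
rel(501.5,-40.5,39,-66)"
```

```text
t 8.35 pos [500.2 -41.   44.4] yaw -66.25 tilt [-0.    -1.    -0.003] F [-0.1 -0.6 -2.1] open 58.5
tool-shift [0.  5.4 1.4] dist 5.6
rot [ 0.18 -0.25 -0.02] shift after rot [0.1 5.4 1.4]
```

{"fn": "apply_moves", "kwargs": {"fingers": [50,50,50,50,50,50], "linear": [[0,1.5,1],[0,1.5,0],[0,1,0],[0,0.5,0],[0,0,0],[0,0,0]], "delta_rot": [[0,0,0],[0,0,0],[0,0,0],[0,0,0],[0,0,0],[0,0,0]]}}

```text
t: 8.95
eef_pos: [502.6, -40.8, 41.4]
orientation: [[0.403, 0.001, 0.915], [-0.915, -0.002, 0.403], [0.002, -1.0, -0.0]]
ft_force: [-0.4, -1.0, -1.3]
opening: 58.4
```

```bash
python3 -c "
from h import *
rel(501.5,-40.5,39,-66)"
```

```text
t 8.95 pos [502.6 -40.8  41.4] yaw -66.24 tilt [ 0.002 -1.    -0.   ] F [-0.4 -1.  -1.3] open 58.4
tool-shift [-0.8  2.4 -0.9] dist 2.6
rot [ 0.01 -0.24  0.1 ] shift after rot [-0.8  2.4 -0.9]
```

{"fn": "apply_moves", "kwargs": {"fingers": [50,50,50,50,50], "linear": [[-0.5,1.5,-0.5],[0,1.5,0],[0,1,0],[0,0,0],[0,0,0]], "delta_rot": [[0,0,0],[0,0,0],[0,0,0],[0,0,0],[0,0,0]]}}

```text
t: 9.45
eef_pos: [502.4, -40.6, 39.4]
orientation: [[0.403, 0.0, 0.915], [-0.915, -0.002, 0.403], [0.002, -1.0, -0.0]]
ft_force: [-0.5, -0.0, -1.3]
opening: 58.8
```

```bash
python3 -c "
from h import *
rel(501.5,-40.5,39,-66)"
```

```text
t 9.45 pos [502.4 -40.6  39.4] yaw -66.24 tilt [ 0.002 -1.    -0.   ] F [-0.5 -0.  -1.3] open 58.8
tool-shift [-0.5  0.4 -0.7] dist 1.0
rot [ 0.03 -0.24  0.1 ] shift after rot [-0.5  0.4 -0.7]
```

{"fn": "apply_moves", "kwargs": {"fingers": [50,50,50,50], "linear": [[0,1,0],[0,1,0],[0,0,0],[0,0,0]], "delta_rot": [[0,0,0],[0,0,0],[0,0,0],[0,0,0]]}}

```text
t: 9.85
eef_pos: [502.7, -40.7, 39.1]
orientation: [[0.403, -0.001, 0.915], [-0.915, -0.002, 0.403], [0.001, -1.0, -0.001]]
ft_force: [-0.3, 0.1, -1.7]
opening: 58.4
```

```bash
python3 -c "
from h import *
rel(501.5,-40.5,39,-66)"
```

```text
t 9.85 pos [502.7 -40.7  39.1] yaw -66.23 tilt [ 0.001 -1.    -0.001] F [-0.3  0.1 -1.7] open 58.4
tool-shift [-0.7  0.1 -1. ] dist 1.2
rot [ 0.07 -0.23  0.08] shift after rot [-0.7  0.1 -1. ]
```

{"fn": "apply_moves", "kwargs": {"fingers": [50,50,50,50,50], "linear": [[0,2,0],[0,2,0],[0,1,0],[0,0,0],[0,0,0]], "delta_rot": [[0,0,0],[0,0,0],[0,0,0],[0,0,0],[0,0,0]]}}

```text
t: 10.35
eef_pos: [503.1, -40.8, 39.2]
orientation: [[0.403, -0.004, 0.915], [-0.915, -0.001, 0.403], [-0.0, -1.0, -0.004]]
ft_force: [-1.4, 0.2, 0.3]
opening: 58.5
```

```bash
python3 -c "
from h import *
rel(501.5,-40.5,39,-66)"
```

```text
t 10.35 pos [503.1 -40.8  39.2] yaw -66.21 tilt [-0.    -1.    -0.004] F [-1.4  0.2  0.3] open 58.5
tool-shift [-0.9  0.2 -1.3] dist 1.6
rot [ 0.25 -0.21 -0.02] shift after rot [-0.9  0.2 -1.3]
```

{"fn": "apply_moves", "kwargs": {"fingers": [64,70,78,78,78,78,78,78], "linear": [[0,0,0],[0,0,0],[0,0,0],[0,0,0],[0,-10,0],[0,-20,0],[0,-30,0],[0,-30,0]], "delta_rot": [[0,0,0],[0,0,0],[0,0,0],[0,0,0],[0,0,0],[0,0,0],[0,0,0],[0,0,0]]}}

```text
t: 11.15
eef_pos: [499.6, -40.0, 127.2]
orientation: [[0.403, -0.015, 0.915], [-0.915, 0.001, 0.403], [-0.007, -1.0, -0.014]]
ft_force: [0.1, -0.5, 0.5]
opening: 77.9
```

```bash
python3 -c "
from h import *
rel(400,-260,160,-66)
p=shot('scene')
u=proj(p,[500,-41,60])[0].astype(int)
cv2.imwrite('pics/s5.png',cv2.resize(p['image'][u[1]-50:u[1]+50,u[0]-60:u[0]+60],None,fx=5,fy=5))"
```

```text
t 11.15 pos [499.6 -40.  127.2] yaw -66.22 tilt [-0.007 -1.    -0.014] F [ 0.1 -0.5  0.5] open 77.9
tool-shift [ 160.9  -31.4 -180.3] dist 243.7
rot [ 0.78 -0.22 -0.4 ] shift after rot [ 160.5  -32.8 -180.5]
```

View pics/s5.png

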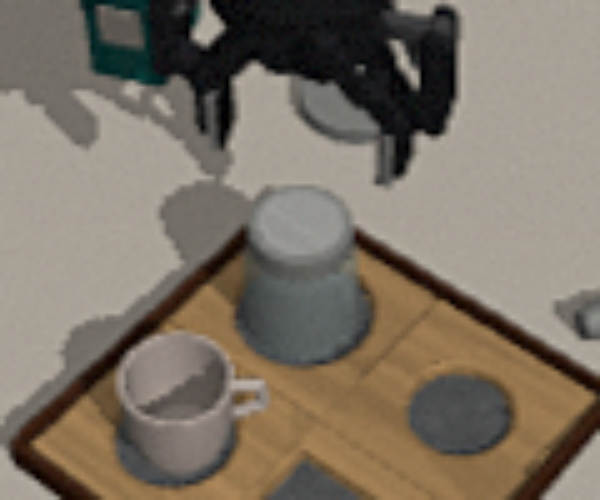

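{"fn": "apply_moves", "kwargs": {"fingers": [85,85,85,85,85,85,85,85], "linear": [[13,-12,-15],[26,-12,-30],[30,-6,-34],[30,0,-34],[30,0,-34],[16,0,-18],[8,0,-8],[0,0,0]], "delta_rot": [[0.4,0,-0.3],[0.3,0,-0.2],[0,0,0],[0,0,0],[0,0,0],[0,0,0],[0,0,0],[0,0,0]]}}

```text
t: 12.0
eef_pos: [407.9, -258.7, 176.0]
orientation: [[0.407, 0.027, 0.913], [-0.913, -0.013, 0.407], [0.023, -1.0, 0.019]]
ft_force: [0.0, 0.1, 0.5]
opening: 85.1
```

```bash
python3 -c "
from h import *
rel(400,-260,110,-66)"
```

```text
t 12.0 pos [ 407.9 -258.7  176. ] yaw -65.99 tilt [ 0.023 -1.     0.019] F [0.  0.1 0.5] open 85.1
tool-shift [-3.5 65.7 -9. ] dist 66.4
rot [-1.12  0.02  1.3 ] shift after rot [-2.  66.  -7.7]
```

{"fn": "apply_moves", "kwargs": {"fingers": [85,85,85,85,85,85,85], "linear": [[-2,12,-6],[0,15,0],[0,15,0],[0,12,0],[0,6,0],[0,0,0],[0,0,0]], "delta_rot": [[-1.1,0,1.3],[0,0,0],[0,0,0],[0,0,0],[0,0,0],[0,0,0],[0,0,0]]}}

```text
t: 12.7
eef_pos: [402.4, -253.2, 107.9]
orientation: [[0.414, -0.006, 0.91], [-0.91, 0.006, 0.414], [-0.008, -1.0, -0.003]]
ft_force: [0.5, 0.2, 1.4]
opening: 85.0
```

```bash
python3 -c "
from h import *
rel(400,-260,19,-66)
p=shot('scene')
u=proj(p,[400,-260,60])[0].astype(int)
cv2.imwrite('pics/s6.png',cv2.resize(p['image'][u[1]-50:u[1]+50,u[0]-60:u[0]+60],None,fx=5,fy=5))
rel(400,-260,19,-66)
"
```

```text
t 12.7 pos [ 402.4 -253.2  107.9] yaw -65.53 tilt [-0.008 -1.    -0.003] F [0.5 0.2 1.4] open 85.0
tool-shift [ 6.  88.8 -4.8] dist 89.2
rot [ 0.17  0.47 -0.48] shift after rot [ 5.3 88.9 -5. ]
t 12.75 pos [ 402.4 -253.2  108. ] yaw -65.54 tilt [-0.008 -1.    -0.003] F [ 0.5  0.8 -0.1] open 84.7
tool-shift [ 5.9 89.  -4.8] dist 89.3
rot [ 0.17  0.46 -0.48] shift after rot [ 5.2 89.  -5. ]
```

View pics/s6.png

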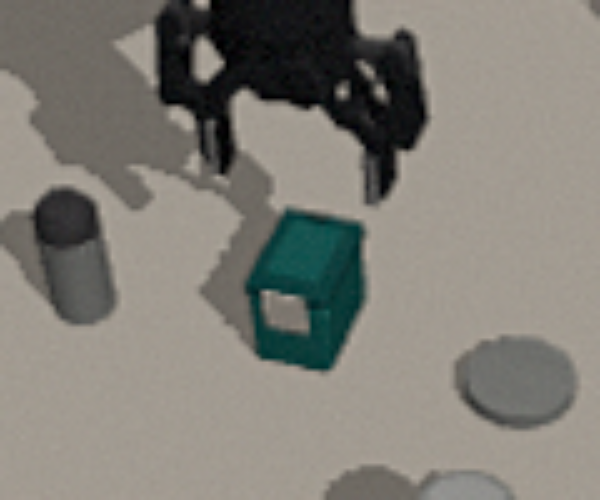

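{"fn": "apply_moves", "kwargs": {"fingers": [85,85,85,85,85,85,85,85], "linear": [[5,2,-5],[0,12,0],[0,12,0],[0,12,0],[0,8,0],[0,0,0],[0,0,0],[0,0,0]], "delta_rot": [[0.2,0.4,-0.4],[0,0,0],[0,0,0],[0,0,0],[0,0,0],[0,0,0],[0,0,0],[0,0,0]]}}

```text
t: 13.55
eef_pos: [400.1, -261.1, 58.8]
orientation: [[0.407, 0.002, 0.914], [-0.914, -0.0, 0.407], [0.001, -1.0, 0.002]]
ft_force: [0.2, 0.3, 0.4]
opening: 85.0
```

```bash
python3 -c "
from h import *
rel(400,-260,19,-66)
"
```

```text
t 13.55 pos [ 400.1 -261.1   58.8] yaw -66.01 tilt [ 0.001 -1.     0.002] F [0.2 0.3 0.4] open 85.0
tool-shift [-1.1 39.8  0.3] dist 39.8
rot [-0.09 -0.01  0.05] shift after rot [-1.1 39.8  0.3]
```

{"fn": "apply_moves", "kwargs": {"fingers": [85,85,85,85,85,85,85,85], "linear": [[-1,10,0],[0,12,0],[0,10,0],[0,5,0],[0,0,0],[0,0,0],[0,0,0],[0,0,0]], "delta_rot": [[0,0,0],[0,0,0],[0,0,0],[0,0,0],[0,0,0],[0,0,0],[0,0,0],[0,0,0]]}}

```text
t: 14.35
eef_pos: [400.4, -260.4, 19.1]
orientation: [[0.407, 0.003, 0.914], [-0.914, -0.001, 0.407], [0.002, -1.0, 0.002]]
ft_force: [-0.3, 0.6, -0.1]
opening: 84.7
```

```bash
python3 -c "
from h import *
rel(400,-260,19,-66)
"
```

```text
t 14.35 pos [ 400.4 -260.4   19.1] yaw -66.0 tilt [ 0.002 -1.     0.002] F [-0.3  0.6 -0.1] open 84.7
tool-shift [-0.6  0.1 -0.1] dist 0.6
rot [-0.13  0.    0.12] shift after rot [-0.6  0.1 -0.1]
```

{"fn": "apply_moves", "kwargs": {"fingers": [70,60,54,42,42,42,42], "linear": [[0,0,0],[0,0,0],[0,0,0],[0,0,0],[0,0,0],[0,0,0],[0,0,0]], "delta_rot": [[0,0,0],[0,0,0],[0,0,0],[0,0,0],[0,0,0],[0,0,0],[0,0,0]], "squeeze": 40}}

```text
t: 15.05
eef_pos: [401.0, -260.9, 20.2]
orientation: [[0.407, 0.005, 0.914], [-0.914, -0.002, 0.407], [0.004, -1.0, 0.003]]
ft_force: [-0.0, 0.1, -0.1]
opening: 51.2
```

```bash
python3 -c "
from h import *
rel(400,-260,110,-66)
"
```

```text
t 15.05 pos [ 401.  -260.9   20.2] yaw -66.0 tilt [ 0.004 -1.     0.003] F [-0.   0.1 -0.1] open 51.2
tool-shift [ -0.8 -89.8  -0.3] dist 89.8
rot [-0.19  0.    0.23] shift after rot [ -1.2 -89.8  -0.6]
```

{"fn": "apply_moves", "kwargs": {"fingers": [42,42,42,42,42,42,42,42], "linear": [[0,-5,0],[0,-15,0],[0,-25,0],[0,-25,0],[0,-25,0],[0,-15,0],[0,0,0],[0,0,0]], "delta_rot": [[0,0,0],[0,0,0],[0,0,0],[0,0,0],[0,0,0],[0,0,0],[0,0,0],[0,0,0]]}}

```text
t: 15.85
eef_pos: [398.4, -259.2, 132.9]
orientation: [[0.407, 0.0, 0.914], [-0.914, 0.001, 0.407], [-0.001, -1.0, 0.001]]
ft_force: [0.3, 1.0, -1.8]
opening: 51.5
```

```bash
python3 -c "
from h import *
rel(600.5,67.5,135,2)
p=shot('scene')
u=proj(p,[400,-260,100])[0].astype(int)
cv2.imwrite('pics/s7.png',cv2.resize(p['image'][u[1]-50:u[1]+50,u[0]-60:u[0]+60],None,fx=5,fy=5))
"
```

```text
t 15.85 pos [ 398.4 -259.2  132.9] yaw -66.0 tilt [-0.001 -1.     0.001] F [ 0.3  1.  -1.8] open 51.5
tool-shift [-216.2   -1.7  317.5] dist 384.2
rot [-5.0e-02 -6.8e+01 -2.0e-02] shift after rot [213.4  -2.1 319.4]
```

View pics/s7.png

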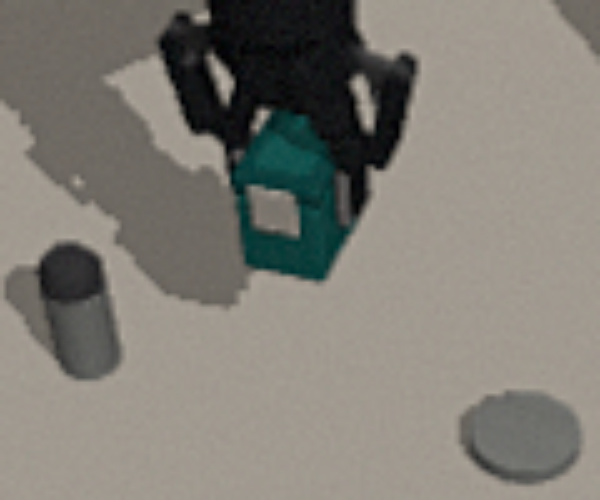

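{"fn": "apply_moves", "kwargs": {"fingers": [42,42,42,42,42,42,42,42], "linear": [[0,0,0],[0,0,0],[0,0,0],[0,0,0],[0,0,0],[0,0,0],[0,0,0],[0,0,0]], "delta_rot": [[0,-4,0],[0,-8,0],[0,-8,0],[0,-8,0],[0,-8,0],[0,-8,0],[0,-8,0],[0,-8,0]]}}

```text
t: 16.7
eef_pos: [392.3, -254.4, 119.6]
orientation: [[0.998, -0.017, 0.063], [-0.063, 0.015, 0.998], [-0.018, -1.0, 0.014]]
ft_force: [0.6, -0.4, -0.8]
opening: 51.2
```

{"fn": "apply_moves", "kwargs": {"fingers": [42,42,42,42,42], "linear": [[0,0,0],[0,0,0],[0,0,0],[0,0,0],[0,0,0]], "delta_rot": [[0,-4,0],[0,-3,0],[0,0,0],[0,0,0],[0,0,0]]}}

```text
t: 17.2
eef_pos: [388.9, -251.6, 112.4]
orientation: [[0.998, -0.027, -0.064], [0.065, 0.023, 0.998], [-0.025, -0.999, 0.025]]
ft_force: [-0.0, 1.2, -0.3]
opening: 51.6
```

```bash
python3 -c "
from h import *
rel(600.5,67.5,135,2)
"
```

```text
t 17.2 pos [ 388.9 -251.6  112.4] yaw 3.71 tilt [-0.025 -0.999  0.025] F [-0.   1.2 -0.3] open 51.6
tool-shift [231.1 -20.9 305.4] dist 383.6
rot [-1.4   1.69 -1.48] shift after rot [222.6 -22.6 311.5]
```

{"fn": "apply_moves", "kwargs": {"fingers": [42,42,42,42,42,42,42,42], "linear": [[0,-15,0],[0,-15,0],[14,0,20],[27,0,38],[27,-2,38],[27,-2,38],[27,-2,38],[27,-2,38]], "delta_rot": [[-1.4,1.7,-1.5],[0,0,0],[0,0,0],[0,0,0],[0,0,0],[0,0,0],[0,0,0],[0,0,0]]}}

```text
t: 18.0
eef_pos: [536.3, -35.1, 156.1]
orientation: [[1.0, 0.003, -0.022], [0.022, -0.002, 1.0], [0.003, -1.0, -0.002]]
ft_force: [0.6, -0.9, -1.7]
opening: 51.6
```

```bash
python3 -c "
from h import *
rel(600.5,67.5,120,2)
"
```

```text
t 18.0 pos [536.3 -35.1 156.1] yaw 1.28 tilt [ 0.003 -1.    -0.002] F [ 0.6 -0.9 -1.7] open 51.6
tool-shift [ 66.4  36.  101.2] dist 126.3
rot [ 0.13 -0.72  0.18] shift after rot [ 67.8  36.1 100.3]
```

{"fn": "apply_moves", "kwargs": {"fingers": [42,42,42,42,42,42,42], "linear": [[22,0,33],[22,0,33],[14,0,20],[4,8,5],[0,8,0],[0,0,0],[0,0,0]], "delta_rot": [[0,-0.7,0],[0,0,0],[0,0,0],[0,0,0],[0,0,0],[0,0,0],[0,0,0]]}}

```text
t: 18.7
eef_pos: [600.7, 65.7, 142.3]
orientation: [[0.999, 0.005, -0.043], [0.043, -0.003, 0.999], [0.004, -1.0, -0.003]]
ft_force: [0.4, -1.0, -1.1]
opening: 51.4
```

```bash
python3 -c "
from h import *
rel(600.5,67.5,50,2)
"
```

```text
t 18.7 pos [600.7  65.7 142.3] yaw 2.46 tilt [ 0.004 -1.    -0.003] F [ 0.4 -1.  -1.1] open 51.4
tool-shift [-0.5 92.3  2. ] dist 92.4
rot [0.16 0.46 0.25] shift after rot [-0.1 92.3  1.8]
```

{"fn": "apply_moves", "kwargs": {"fingers": [42,42,42,42,42,42,42,42], "linear": [[0,12,1.5],[0,15,0],[0,15,0],[0,15,0],[0,10,0],[0,0,0],[0,0,0],[0,0,0]], "delta_rot": [[0.2,0.4,0.2],[0,0,0],[0,0,0],[0,0,0],[0,0,0],[0,0,0],[0,0,0],[0,0,0]]}}

```text
t: 19.5
eef_pos: [598.0, 64.1, 67.3]
orientation: [[1.0, -0.004, -0.031], [0.031, 0.0, 1.0], [-0.004, -1.0, 0.001]]
ft_force: [0.9, 0.1, -1.8]
opening: 51.3
```

```bash
python3 -c "
from h import *
rel(600.5,67.5,28,2)
p=shot('scene')
u=proj(p,[600,67,60])[0].astype(int)
cv2.imwrite('pics/s8.png',cv2.resize(p['image'][u[1]-50:u[1]+50,u[0]-60:u[0]+60],None,fx=5,fy=5))
"
```

```text
t 19.5 pos [598.   64.1  67.3] yaw 1.77 tilt [-0.004 -1.     0.001] F [ 0.9  0.1 -1.8] open 51.3
tool-shift [ 2.8 39.3  3.3] dist 39.5
rot [-0.03 -0.23 -0.22] shift after rot [ 2.6 39.3  3.3]
```

View pics/s8.png

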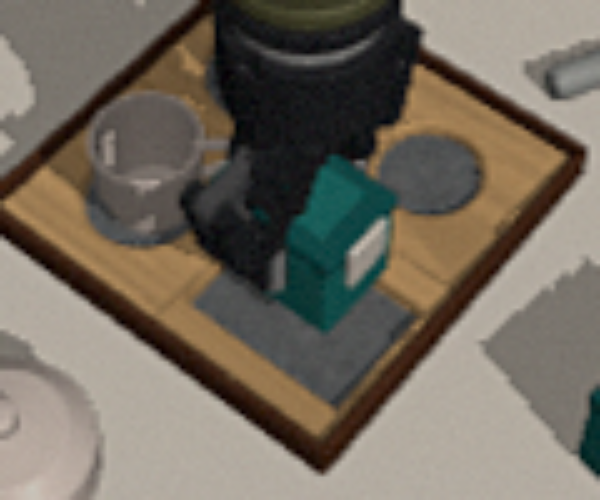

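{"fn": "apply_moves", "kwargs": {"fingers": [42,42,42,42,42,42,42,42], "linear": [[2.5,5,3],[0,10,0],[0,8,0],[0,5,0],[0,2,0],[0,0,0],[0,0,0],[0,0,0]], "delta_rot": [[0,0,-0.2],[0,0,0],[0,0,0],[0,0,0],[0,0,0],[0,0,0],[0,0,0],[0,0,0]]}}

```text
t: 20.35
eef_pos: [602.1, 67.8, 36.5]
orientation: [[1.0, 0.003, -0.031], [0.031, 0.001, 1.0], [0.003, -1.0, 0.001]]
ft_force: [-0.1, 0.1, -2.1]
opening: 51.3
```

```bash
python3 -c "
from h import *
rel(600.5,67.5,28,2)
"
```

```text
t 20.35 pos [602.1  67.8  36.5] yaw 1.79 tilt [ 0.003 -1.     0.001] F [-0.1  0.1 -2.1] open 51.3
tool-shift [-1.6  8.5 -0.2] dist 8.7
rot [-0.03 -0.21  0.2 ] shift after rot [-1.6  8.5 -0.2]
```

{"fn": "apply_moves", "kwargs": {"fingers": [42,42,42,42,42,42,42], "linear": [[-1.5,2,0],[0,2.5,0],[0,2.5,0],[0,2,0],[0,0,0],[0,0,0],[0,0,0]], "delta_rot": [[0,0,0.2],[0,0,0],[0,0,0],[0,0,0],[0,0,0],[0,0,0],[0,0,0]]}}

```text
t: 21.05
eef_pos: [601.5, 67.5, 28.3]
orientation: [[1.0, 0.002, -0.031], [0.031, 0.0, 1.0], [0.002, -1.0, 0.0]]
ft_force: [-0.9, -0.5, -0.5]
opening: 51.5
```

```bash
python3 -c "
from h import *
rel(600.5,67.5,28,2)
"
```

```text
t 21.05 pos [601.5  67.5  28.3] yaw 1.79 tilt [ 0.002 -1.     0.   ] F [-0.9 -0.5 -0.5] open 51.5
tool-shift [-1.   0.3  0. ] dist 1.1
rot [-0.02 -0.21  0.11] shift after rot [-1.   0.3  0. ]
```

{"fn": "apply_moves", "kwargs": {"fingers": [42,42,42,42], "linear": [[0,2,0],[0,2,0],[0,0,0],[0,0,0]], "delta_rot": [[0,0,0],[0,0,0],[0,0,0],[0,0,0]]}}

```text
t: 21.45
eef_pos: [602.3, 67.6, 29.1]
orientation: [[1.0, 0.001, -0.031], [0.031, 0.0, 1.0], [0.001, -1.0, 0.0]]
ft_force: [0.1, 0.1, -1.3]
opening: 51.5
```

```bash
python3 -c "
from h import *
rel(600.5,67.5,28,2)
"
```

```text
t 21.45 pos [602.3  67.6  29.1] yaw 1.8 tilt [ 0.001 -1.     0.   ] F [ 0.1  0.1 -1.3] open 51.5
tool-shift [-1.8  1.1 -0. ] dist 2.1
rot [-0.   -0.2   0.09] shift after rot [-1.8  1.1 -0. ]
```

{"fn": "apply_moves", "kwargs": {"fingers": [42,42,42,42,42], "linear": [[-1,2.5,0],[0,2.5,0],[0,2,0],[0,1,0],[0,0.5,0]], "delta_rot": [[0,0,0],[0,0,0],[0,0,0],[0,0,0],[0,0,0]]}}

```text
t: 21.95
eef_pos: [602.8, 67.5, 28.3]
orientation: [[0.999, 0.001, -0.032], [0.032, -0.0, 0.999], [0.001, -1.0, -0.0]]
ft_force: [-2.2, -0.8, 4.0]
opening: 51.5
```

```bash
python3 -c "
from h import *
rel(600.5,67.5,28,2)
"
```

```text
t 21.95 pos [602.8  67.5  28.3] yaw 1.82 tilt [ 0.001 -1.    -0.   ] F [-2.2 -0.8  4. ] open 51.5
tool-shift [-2.3  0.3  0.1] dist 2.3
rot [ 0.02 -0.18  0.05] shift after rot [-2.3  0.3  0.1]
```

{"fn": "apply_moves", "kwargs": {"fingers": [56,62,68,68,68,68,68,68], "linear": [[0,0,0],[0,0,0],[0,0,0],[0,0,0],[0,-10,0],[0,-20,0],[0,-30,0],[0,-30,0]], "delta_rot": [[0,0,0],[0,0,0],[0,0,0],[0,0,0],[0,0,0],[0,0,0],[0,0,0],[0,0,0]]}}

```text
t: 22.75
eef_pos: [598.3, 67.4, 114.0]
orientation: [[0.999, -0.012, -0.032], [0.032, -0.001, 1.0], [-0.012, -1.0, -0.0]]
ft_force: [0.3, 0.0, -0.2]
opening: 67.8
```

```bash
python3 -c "
from h import *
rel(477.5,-382,180,2)
p=shot('scene')
u=proj(p,[560,30,60])[0].astype(int)
cv2.imwrite('pics/s9.png',cv2.resize(p['image'][u[1]-50:u[1]+50,u[0]-60:u[0]+60],None,fx=5,fy=5))
"
```

```text
t 22.75 pos [598.3  67.4 114. ] yaw 1.81 tilt [-0.012 -1.    -0.   ] F [ 0.3  0.  -0.2] open 67.8
tool-shift [-135.8  -64.3 -445.3] dist 470.0
rot [ 0.01 -0.19 -0.67] shift after rot [-136.5  -66.  -444.9]
```

View pics/s9.png

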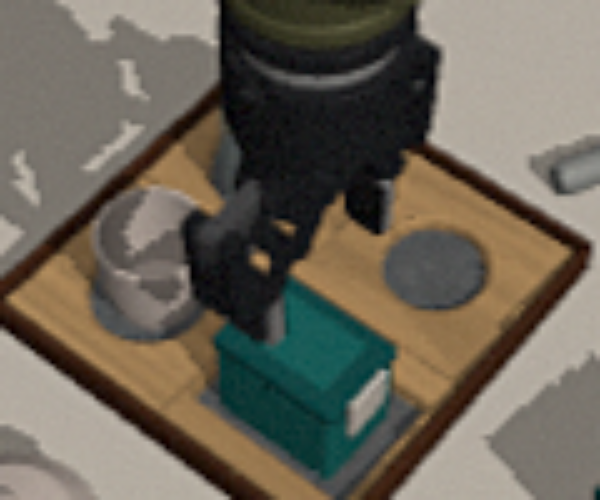

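{"fn": "apply_moves", "kwargs": {"fingers": [80,80,80,80,80,80,80,80], "linear": [[0,-30,0],[0,-30,0],[-6,0,-20],[-12,0,-40],[-14,0,-46],[-14,0,-46],[-14,0,-46],[-14,0,-46]], "delta_rot": [[0,0,-0.6],[0,0,0],[0,0,0],[0,0,0],[0,0,0],[0,0,0],[0,0,0],[0,0,0]]}}

```text
t: 23.6
eef_pos: [539.2, -181.5, 193.2]
orientation: [[0.999, 0.028, -0.044], [0.044, -0.001, 0.999], [0.027, -1.0, -0.002]]
ft_force: [0.9, -0.7, 0.5]
opening: 80.1
```

```bash
python3 -c "
from h import *
rel(478,-382.5,150,2)
"
```

```text
t 23.6 pos [ 539.2 -181.5  193.2] yaw 2.5 tilt [ 0.027 -1.    -0.002] F [ 0.9 -0.7  0.5] open 80.1
tool-shift [ -71.1   41.7 -198. ] dist 214.5
rot [0.13 0.5  1.57] shift after rot [ -68.2   43.2 -198.7]
```

{"fn": "apply_moves", "kwargs": {"fingers": [80,80,80,80,80,80,80,80], "linear": [[-14,5,-40],[-14,5,-40],[-14,5,-40],[-14,5,-40],[-7,5,-20],[-3,5,-7],[0,0,0],[0,0,0]], "delta_rot": [[0,0.5,1.5],[0,0,0],[0,0,0],[0,0,0],[0,0,0],[0,0,0],[0,0,0],[0,0,0]]}}

```text
t: 24.4
eef_pos: [475.8, -384.1, 168.3]
orientation: [[1.0, 0.008, -0.026], [0.026, -0.008, 1.0], [0.008, -1.0, -0.008]]
ft_force: [0.2, -0.8, -0.2]
opening: 79.6
```

```bash
python3 -c "
from h import *
rel(478,-382.5,120,2)
"
```

```text
t 24.4 pos [ 475.8 -384.1  168.3] yaw 1.52 tilt [ 0.008 -1.    -0.008] F [ 0.2 -0.8 -0.2] open 79.6
tool-shift [ 1.8 48.3  2. ] dist 48.3
rot [ 0.46 -0.49  0.45] shift after rot [ 2.2 48.3  1.6]
```

{"fn": "apply_moves", "kwargs": {"fingers": [80,80,80,80,80,80], "linear": [[2,12,1.5],[0,15,0],[0,15,0],[0,6,0],[0,0,0],[0,0,0]], "delta_rot": [[0.4,-0.4,0.4],[0,0,0],[0,0,0],[0,0,0],[0,0,0],[0,0,0]]}}

```text
t: 25.0
eef_pos: [479.7, -377.3, 114.8]
orientation: [[0.999, -0.001, -0.04], [0.04, 0.002, 0.999], [-0.001, -1.0, 0.002]]
ft_force: [0.6, -0.2, 0.1]
opening: 79.7
```

```bash
python3 -c "
from h import *
rel(478,-382.5,32,2)
p=shot('scene')
u=proj(p,[478,-382,80])[0].astype(int)
cv2.imwrite('pics/s10.png',cv2.resize(p['image'][u[1]-50:u[1]+50,u[0]-60:u[0]+60],None,fx=5,fy=5))
rel(478,-382.5,32,2)
"
```

```text
t 25.0 pos [ 479.7 -377.3  114.8] yaw 2.32 tilt [-0.001 -1.     0.002] F [ 0.6 -0.2  0.1] open 79.7
tool-shift [-1.8 82.8 -5.3] dist 83.0
rot [-0.12  0.32 -0.06] shift after rot [-1.8 82.8 -5.1]
t 25.05 pos [ 479.7 -377.4  114.9] yaw 2.31 tilt [-0.001 -1.     0.002] F [ 0.  -0.1 -0.3] open 80.1
tool-shift [-1.8 82.9 -5.2] dist 83.1
rot [-0.12  0.31 -0.06] shift after rot [-1.8 82.9 -5.1]
```

View pics/s10.png

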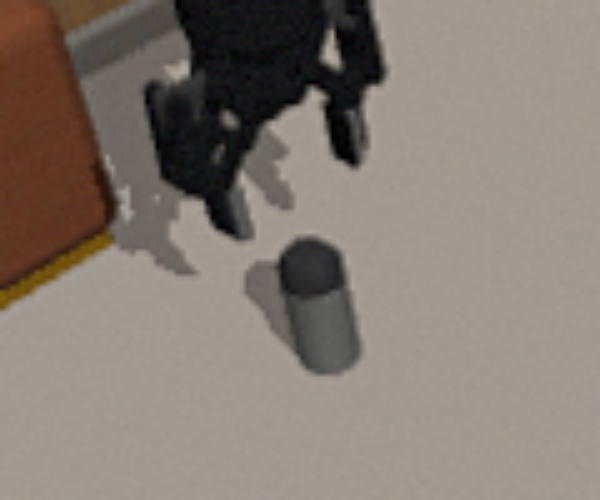

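{"fn": "apply_moves", "kwargs": {"fingers": [80,80,80,80,80,80,80], "linear": [[-1.5,4,-5],[0,8,0],[0,10,0],[0,10,0],[0,0,0],[0,0,0],[0,0,0]], "delta_rot": [[0,0.3,0],[0,0,0],[0,0,0],[0,0,0],[0,0,0],[0,0,0],[0,0,0]]}}

```text
t: 25.75
eef_pos: [478.4, -383.8, 81.0]
orientation: [[0.999, 0.0, -0.034], [0.034, 0.001, 0.999], [0.0, -1.0, 0.001]]
ft_force: [0.3, -0.6, -0.7]
opening: 80.1
```

```bash
python3 -c "
from h import *
rel(478,-382.5,32,2)
"
```

```text
t 25.75 pos [ 478.4 -383.8   81. ] yaw 1.94 tilt [ 0.    -1.     0.001] F [ 0.3 -0.6 -0.7] open 80.1
tool-shift [-0.4 49.   1.3] dist 49.1
rot [-0.04 -0.06  0.02] shift after rot [-0.4 49.   1.3]
```

{"fn": "apply_moves", "kwargs": {"fingers": [80,80,80,80,80,80,80,80], "linear": [[0,12,1],[0,12,0],[0,12,0],[0,8,0],[0,4,0],[0,0,0],[0,0,0],[0,0,0]], "delta_rot": [[0,0,0],[0,0,0],[0,0,0],[0,0,0],[0,0,0],[0,0,0],[0,0,0],[0,0,0]]}}

```text
t: 26.55
eef_pos: [478.4, -382.4, 28.4]
orientation: [[0.999, -0.0, -0.034], [0.034, 0.001, 0.999], [-0.0, -1.0, 0.001]]
ft_force: [-0.5, -0.3, 0.2]
opening: 79.9
```

{"fn": "apply_moves", "kwargs": {"fingers": [68,56,48,44,32,32,32,32], "linear": [[0,0,0],[0,0,0],[0,0,0],[0,0,0],[0,0,0],[0,0,0],[0,0,0],[0,0,0]], "delta_rot": [[0,0,0],[0,0,0],[0,0,0],[0,0,0],[0,0,0],[0,0,0],[0,0,0],[0,0,0]], "squeeze": 40}}

```text
t: 27.35
eef_pos: [479.3, -383.5, 30.5]
orientation: [[0.999, 0.002, -0.034], [0.034, -0.001, 0.999], [0.002, -1.0, -0.002]]
ft_force: [-0.4, 0.5, -0.4]
opening: 39.0
```

```bash
python3 -c "
from h import *
rel(478,-382.5,32,2)
"
```

```text
t 27.35 pos [ 479.3 -383.5   30.5] yaw 1.95 tilt [ 0.002 -1.    -0.002] F [-0.4  0.5 -0.4] open 39.0
tool-shift [-1.3 -1.5  1. ] dist 2.2
rot [ 0.09 -0.05  0.13] shift after rot [-1.3 -1.5  1. ]
```

{"fn": "apply_moves", "kwargs": {"fingers": [32,32,32,32,32,32,32,32], "linear": [[0,-5,0],[0,-15,0],[0,-25,0],[0,-25,0],[0,-25,0],[0,-15,0],[0,0,0],[0,0,0]], "delta_rot": [[0,0,0],[0,0,0],[0,0,0],[0,0,0],[0,0,0],[0,0,0],[0,0,0],[0,0,0]]}}

```text
t: 28.15
eef_pos: [478.3, -382.3, 147.4]
orientation: [[0.999, 0.001, -0.034], [0.034, -0.0, 0.999], [0.001, -1.0, -0.0]]
ft_force: [-0.4, 0.3, -1.6]
opening: 38.7
```

```bash
python3 -c "
from h import *
rel(496,62,150,2)
p=shot('scene')
u=proj(p,[478,-382,120])[0].astype(int)
cv2.imwrite('pics/s11.png',cv2.resize(p['image'][u[1]-50:u[1]+50,u[0]-60:u[0]+60],None,fx=5,fy=5))
"
```

```text
t 28.15 pos [ 478.3 -382.3  147.4] yaw 1.95 tilt [ 0.001 -1.    -0.   ] F [-0.4  0.3 -1.6] open 38.7
tool-shift [ 32.8  -2.6 443.5] dist 444.7
rot [ 0.01 -0.05  0.08] shift after rot [ 33.2  -2.6 443.4]
```

View pics/s11.png

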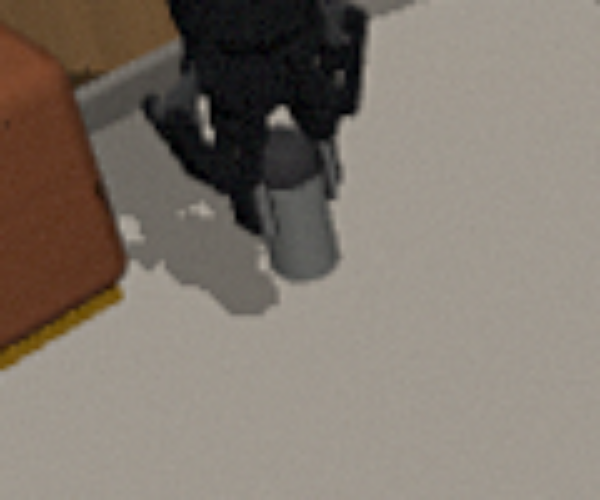

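{"fn": "apply_moves", "kwargs": {"fingers": [32,32,32,32,32,32,32,32], "linear": [[2,-8,20],[3,-4,40],[3,-2,45],[3,-2,45],[3,-2,45],[3,-2,45],[3,-2,45],[3,-2,45]], "delta_rot": [[0,0,0],[0,0,0],[0,0,0],[0,0,0],[0,0,0],[0,0,0],[0,0,0],[0,0,0]]}}

```text
t: 29.0
eef_pos: [484.7, -42.9, 159.7]
orientation: [[1.0, -0.017, -0.022], [0.023, 0.009, 1.0], [-0.016, -1.0, 0.01]]
ft_force: [0.0, 1.2, -1.5]
opening: 38.9
```

```bash
python3 -c "
from h import *
rel(496,62,150,2)"
```

```text
t 29.0 pos [484.7 -42.9 159.7] yaw 1.3 tilt [-0.016 -1.     0.01 ] F [ 0.   1.2 -1.5] open 38.9
tool-shift [ 13.9  10.5 104.5] dist 105.9
rot [-0.56 -0.71 -0.93] shift after rot [ 15.    9.7 104.4]
```

{"fn": "apply_moves", "kwargs": {"fingers": [32,32,32,32,32,32,32], "linear": [[5,0,38],[5,0,34],[3,0,20],[0,0,8],[0,0,0],[0,0,0],[0,0,0]], "delta_rot": [[-0.5,-0.7,-0.9],[0,0,0],[0,0,0],[0,0,0],[0,0,0],[0,0,0],[0,0,0]]}}

```text
t: 29.7
eef_pos: [488.5, 65.1, 151.2]
orientation: [[0.999, -0.015, -0.042], [0.042, 0.001, 0.999], [-0.015, -1.0, 0.002]]
ft_force: [-0.0, 0.1, -1.5]
opening: 38.8
```

```bash
python3 -c "
from h import *
rel(496,62,90,2)"
```

```text
t 29.7 pos [488.5  65.1 151.2] yaw 2.41 tilt [-0.015 -1.     0.002] F [-0.   0.1 -1.5] open 38.8
tool-shift [ 8.2 61.  -3.5] dist 61.7
rot [-0.09  0.41 -0.85] shift after rot [ 7.4 61.2 -3.3]
```

{"fn": "apply_moves", "kwargs": {"fingers": [32,32,32,32,32,32,32], "linear": [[6,12,-2],[0,15,0],[0,15,0],[0,12,0],[0,0,0],[0,0,0],[0,0,0]], "delta_rot": [[0,0.4,-0.8],[0,0,0],[0,0,0],[0,0,0],[0,0,0],[0,0,0],[0,0,0]]}}

```text
t: 30.4
eef_pos: [494.4, 58.5, 93.9]
orientation: [[1.0, -0.002, -0.027], [0.027, 0.001, 1.0], [-0.002, -1.0, 0.001]]
ft_force: [0.6, 0.5, -0.8]
opening: 39.0
```

```bash
python3 -c "
from h import *
rel(496,62,38.5,2)
p=shot('scene')
u=proj(p,[510,50,60])[0].astype(int)
cv2.imwrite('pics/s12.png',cv2.resize(p['image'][u[1]-50:u[1]+50,u[0]-60:u[0]+60],None,fx=5,fy=5))"
```

```text
t 30.4 pos [494.4  58.5  93.9] yaw 1.56 tilt [-0.002 -1.     0.001] F [ 0.6  0.5 -0.8] open 39.0
tool-shift [ 1.9 55.3  3.4] dist 55.5
rot [-0.04 -0.44 -0.12] shift after rot [ 1.8 55.4  3.4]
```

View pics/s12.png

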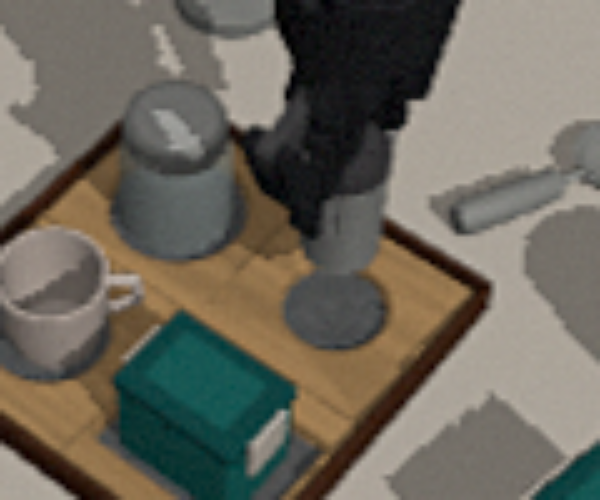

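{"fn": "apply_moves", "kwargs": {"fingers": [32,32,32,32,32,32,32,32], "linear": [[1.5,10,3],[0,12,0],[0,12,0],[0,8,0],[0,4,0],[0,0,0],[0,0,0],[0,0,0]], "delta_rot": [[0,-0.3,0],[0,0,0],[0,0,0],[0,0,0],[0,0,0],[0,0,0],[0,0,0],[0,0,0]]}}

```text
t: 31.25
eef_pos: [496.6, 62.2, 44.7]
orientation: [[0.999, -0.0, -0.034], [0.034, 0.001, 0.999], [-0.0, -1.0, 0.001]]
ft_force: [0.0, -0.3, -1.0]
opening: 38.7
```

```bash
python3 -c "
from h import *
rel(496,62,38.5,2)"
```

```text
t 31.25 pos [496.6  62.2  44.7] yaw 1.94 tilt [-0.    -1.     0.001] F [ 0.  -0.3 -1. ] open 38.7
tool-shift [-0.6  6.2 -0.2] dist 6.2
rot [-0.04 -0.06 -0.03] shift after rot [-0.6  6.2 -0.2]
```

{"fn": "apply_moves", "kwargs": {"fingers": [32,32,32,32,32,32,32], "linear": [[-0.5,2,0],[0,2.5,0],[0,2.5,0],[0,2,0],[0,1,0],[0,0.5,0],[0,0.5,0]], "delta_rot": [[0,0,0],[0,0,0],[0,0,0],[0,0,0],[0,0,0],[0,0,0],[0,0,0]]}}

```text
t: 31.95
eef_pos: [498.0, 62.3, 38.5]
orientation: [[0.999, 0.001, -0.034], [0.034, 0.001, 0.999], [0.001, -1.0, 0.001]]
ft_force: [-3.8, -0.2, 5.8]
opening: 39.1
```

```bash
python3 -c "
from h import *
rel(496,62,38.5,2)"
```

```text
t 31.95 pos [498.   62.3  38.5] yaw 1.95 tilt [ 0.001 -1.     0.001] F [-3.8 -0.2  5.8] open 39.1
tool-shift [-2.1 -0.  -0.3] dist 2.1
rot [-0.04 -0.05  0.07] shift after rot [-2.1 -0.  -0.3]
```

Contact at the expected height; release and retreat.

{"fn": "apply_moves", "kwargs": {"fingers": [39,44,50,58,58,58,58,58], "linear": [[0,0,0],[0,0,0],[0,0,0],[0,0,0],[0,-10,0],[0,-20,0],[0,-30,0],[0,-30,0]], "delta_rot": [[0,0,0],[0,0,0],[0,0,0],[0,0,0],[0,0,0],[0,0,0],[0,0,0],[0,0,0]]}}

```text
t: 32.75
eef_pos: [494.6, 62.1, 126.6]
orientation: [[0.999, -0.008, -0.034], [0.034, 0.001, 0.999], [-0.008, -1.0, 0.001]]
ft_force: [-0.6, -0.6, 0.6]
opening: 57.7
```

{"fn": "apply_moves", "kwargs": {"fingers": [58,58,58,58,58,58,58,58], "linear": [[0,-30,0],[0,-30,0],[0,0,-20],[0,0,-40],[0,0,-45],[0,0,-45],[0,0,-45],[0,0,-45]], "delta_rot": [[0,0,0],[0,0,0],[0,0,0],[0,0,0],[0,0,0],[0,0,0],[0,0,0],[0,0,0]]}}

```text
t: 33.55
eef_pos: [509.1, -181.2, 204.7]
orientation: [[0.999, 0.017, -0.045], [0.045, -0.001, 0.999], [0.017, -1.0, -0.002]]
ft_force: [1.6, 0.3, -0.8]
opening: 58.1
```

{"fn": "apply_moves", "kwargs": {"fingers": [58,58,58], "linear": [[0,0,-10],[0,0,0],[0,0,0]], "delta_rot": [[0,0,0],[0,0,0],[0,0,0]]}}

```text
t: 33.85
eef_pos: [509.4, -195.9, 206.6]
orientation: [[0.999, 0.018, -0.038], [0.038, -0.002, 0.999], [0.018, -1.0, -0.003]]
ft_force: [0.3, -0.3, -0.5]
opening: 57.9
```

```bash
python3 -c "
from h import *
rel(496,62,38.5,2)
p=shot('scene','s13f.png');q=shot('top','t13.png')
for n in 'jar_center box_center shaker_center caddy_cup_center spare_cup_center big_jar_center big_box_center'.split():
  for c in(p,q): print(n,[(np.round(d['at']).tolist(),round(d['score'],2)) for d in cams.place_of(n,c)[:2]])
cv2.imwrite('pics/s13.png',cv2.resize(p['image'][150:270,180:320],None,fx=5,fy=5,interpolation=cv2.INTER_CUBIC))
cv2.imwrite('pics/t13c.png',cv2.resize(q['image'][138:238,200:300],None,fx=6,fy=6,interpolation=cv2.INTER_CUBIC))"
```

```text
t 33.85 pos [ 509.4 -195.9  206.6] yaw 2.16 tilt [ 0.018 -1.    -0.003] F [ 0.3 -0.3 -0.5] open 57.9
tool-shift [ -6.7 167.3 258.7] dist 308.2
rot [0.16 0.16 1.05] shift after rot [ -4.4 168.1 258.2]
jar_center [([503.0, -38.0, 48.0], 0.93)]
jar_center [([499.0, -42.0, 47.0], 0.66)]
box_center [([599.0, 62.0, 35.0], 0.79)]
box_center [([602.0, 64.0, 38.0], 0.82)]
shaker_center [([501.0, 62.0, 51.0], 0.9)]
shaker_center [([501.0, 63.0, 47.0], 0.58)]
caddy_cup_center [([597.0, -36.0, 34.0], 0.68)]
caddy_cup_center [([607.0, -31.0, 36.0], 0.86)]
spare_cup_center [([481.0, 379.0, 27.0], 0.63), ([499.0, 62.0, 45.0], 0.46)]
spare_cup_center [([480.0, 383.0, 33.0], 0.93)]
big_jar_center [([405.0, 272.0, 56.0], 0.67), ([598.0, -34.0, 32.0], 0.35)]
big_jar_center []
big_box_center [([540.0, 261.0, 34.0], 0.57)]
big_box_center []
```

View pics/s13.png

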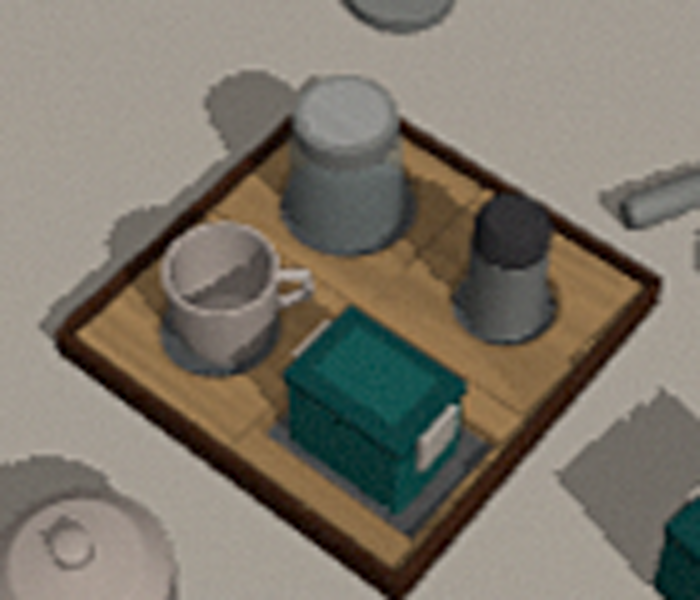

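View pics/t13c.png

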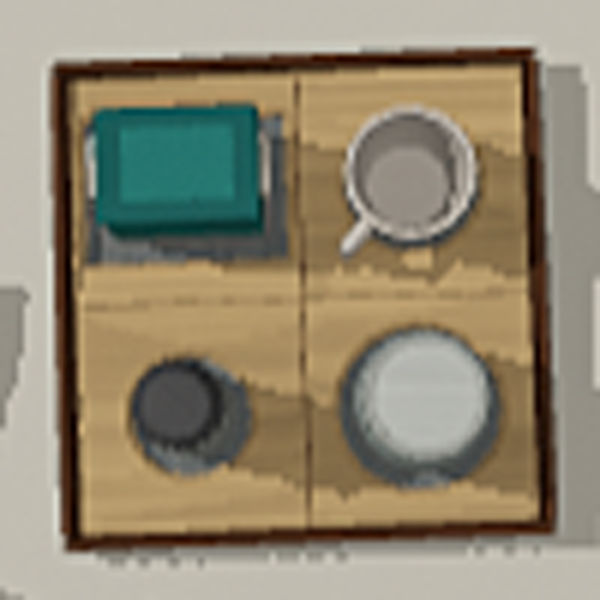

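```bash
python3 -c "
from h import *
p=shot('scene');q=shot('top')
t=lambda x,y:[(x+.5)/6-.5+200,(y+.5)/6-.5+138]
s=lambda x,y:[(x+.5)/5-.5+180,(y+.5)/5-.5+150]
for n,a,b in(('box lid',t(178,164),s(376,374)),('jar cap',t(432,382),s(345,115)),('shaker',t(178,403),s(512,230))):
  X,e=tri(q,a,p,b);print(n,X.round(1),np.round(e,1))
"
```

```text
box lid [602.8  65.7  71.6] [0.4 0.4]
jar cap [506.5 -41.4  89.4] [2.6 2.6]
shaker [499.4  64.2  78.1] [0.2 0.2]
```

```bash
python3 -c "
from h import *
print(job.close_job())"
```

```text
the job is handed in; nothing more can be done
None
```

The jar, the small container and the shaker now stand upright in their wells, placed in the order asked, and the job is handed in at about 34 s on the robot's clock. The arm had backed well clear of the caddy before I closed it.

**Seating:** each piece met the floor within 0.2 mm of the height its grasp predicted, with a contact force under 6 N.

| Piece | Triangulated top (mm) | Expected top (mm) | Sideways offset from well centre (mm) |
|---|---|---|---|
| Small jar | 89 | 88 | about 6 (rough fix) |
| Small container | 72 | 72 | 2–3 |
| Shaker | 78 | 78 (70 measured on the shelf, plus 8) | 3–4 |

The sideways play in each well is 8–9 mm.

**Left alone:** the caddy cup, spare cup, big jar and big container were found where they stood at the start, within the networks' error.

**Checks that disagreed:**
- The jar's top point had a 2.6 mm ray mismatch between the two views, so its 6 mm offset is uncertain. The networks put it within 4 mm of the centre.
- In the last top view the networks missed the big jar and the big container. The scene view showed both in place.
- The networks put the container's centre 2–5 mm lower than expected, and one low-score report took the shaker for a cup. The pictures and contact heights contradict both.

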